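# Send a row of relays home in the magazine rail

### The arm

A 6-joint arm with a two-finger parallel gripper is mounted at the origin on the work surface. World frame = base frame: x ahead of the robot, y to its left, z up, the work surface at z = 0. Lengths are in m, angles in rad, forces in N, time in s.
With the tool pointing down it reaches from about 0.225 to 0.875 m from the base axis. Payload 3.4 kg.
Tool frame: the origin (TCP) lies between the finger pads; the fingertips stand 25 mm ahead of it and the grasp point (between the pads) lies 6 mm ahead of it; z points along the fingers, y is the line along which they close (so a half turn about z gives the same grasp; the last joint's range is limited). The gripper opens to 85 mm and grips with 20 to 120 N. Pads are 22 mm wide; open, the fingers measure 114 mm over their backs; the gripper's body (76 mm by 85 mm) begins 54 mm behind the grasp point. The pads swing forward as they close: fully open they stand 13 mm farther back than shut.
Start: joints at [1.068, 0.276, 1.505, -0, 1.361, -0.121], TCP at [0.214, 0.534, 0.256] pointing down, gripper open.
Joint ranges: [-2.89, 2.89], [-0.75, 2.08], [0.22, 2.7], [-1.18, 4.32], [0.11, 2.71], [-2.7, 2.7]. Speed limits (rad/s): [2.57, 2.57, 3.14, 3.14, 3.14, 3.14].

### API

Orientations are given as a unit quaternion [w, x, y, z].
In Python, from rig import manip, cams, ticket gives the robot as it stands.
- The arm moves only by the tool step_arm, never from a script. Its argument "increments" is a list of rows, each an object with "dp": the shift along the world's x, y, z each as a share of 0.2 m, from -1 to 1, a list of three; "yaw": the turn about the world's z as a share of 0.15 rad, from -1 to 1; "grip": the opening, from 0 (shut) to 1 (fully open). In form: [{"dp": [tx, ty, tz], "yaw": yaw, "grip": grip}, ...]. A call has 1 to 5 rows; each row shifts and turns the commanded pose from where the row before left it; what a row does not reach is not made up. A row lasts 1/8 s, in which the tool goes at most 62.5 mm and 10.7 degrees, less where a joint would pass 70% of its speed; a pose out of reach is approached as far as the arm can. A call with a number of a shift or a turn outside -1 to 1 is refused whole. A call with a gripper value outside its range is refused whole. The fingers move at their own pace and stop on an object; "squeeze" is the grip in N (left out, the last holds). Time passes only in rows, so rows that do not move let the fingers close. It gives the time, the measured TCP pose, the force, the opening and the grip force at its end, in the units of the state.
- manip.get_state(): the state, without advancing time (a new reading comes with each control period).
- cams.get_image(name): name is "side" or "top"; returns the picture (400x640x3 uint8, blue, green, red); there is no depth.
- cams.get_calibration(name): a dict with "fx", "fy", "cx", "cy" (pixels), "extrinsics" (4x4, takes a point from camera to world coordinates). Camera axes: x right, y up, looking along -z (the intrinsics and any distortion apply to the point x, -y, -z); pixel columns grow to the right and rows downward; lengths in m; the calibration is good to about 2 mm. A picture is of the moment at which its call begins. get_calibration takes no time and is no camera call.
- ticket.sign_off(): hands the job in; it is judged then, once.
The state is a dict: "clock": time; "qpos": joint angles; "qd": joint speeds; "effort": joint torques, N m; "position": TCP position; "ee_rot": TCP orientation; "contact_force": force on the tool from outside, world axes, zero at the start; "moment": the same for the moment, N m; "width": finger opening in m; "gripper_force": force on a finger pad.
Only numpy, scipy, OpenCV 4.12 (cv2) and the standard library are available. Lean on these libraries where they do the work, as an engineer would, in place of code of your own. Each camera call takes 0.05 s, during which the arm holds its last target. There are 200 camera calls.

### The job

On the bench, push the row of five touching blue relays along the aluminium rail from behind, as one train with no gaps opening, until the front relay is home against the yellow end stop. Then push the red knob to slide the keeper bolt fully across the rail behind the last relay. Use the fingers only to push: do not lift or tip any relay, and leave the flux bottle, the tin and the orange spare relay where they stand.

Things in the scene. Friction and masses are not known exactly. Their poses are not given: they have to be found in the camera images.
- rail: fixed aluminium U-channel along its own y; origin on the bench at mid length and width, z up. 340 mm long, 42 wide; floor 5 mm above the bench, walls 3 thick, tops 12 mm above it, 36 between; -y end open. Relays stand in it with 1 mm play each side, tops 37 mm above the bench. On its -x side (robot's) the keeper's dark guide block: x -66 to -21, y 3 to 37 mm, top 22 mm above the bench
- stop_face (a point): centre of the face of the yellow end stop that the front relay must touch: rail x 0, y +160 mm, 22.5 mm above the bench; axes as the rail's. The stop is rigid, 42 mm wide, 15 mm thick, top 40 mm above the bench. Relays travel along rail +y towards it.
- keeper (a joint): slide of the steel keeper bolt along rail +x, m: 0 open (beside the channel), 0.034 fully closed at its hard stop (tip 10 mm past mid-channel). Starts at 0 to 0.004. Friction about 1.5 N; stays where left. Bolt 40 mm long, 10 wide (rail y 15 to 25 mm), 16 to 24 mm above the bench. It can cross only when the row is home (last relay's rear face then at rail y +30 mm).
- keeper_knob (a point): centre, 56 mm above the bench, of the top of the red knob, an upright round post 14 mm in diameter on the bolt, from 24 to 56 mm above the bench; it moves with the bolt. At joint 0 it is at rail x -56 mm, y +20 mm; closed, at x -22 mm. Push it along rail +x.
- relay1: power relay, a blue box 34 mm (its x, across the rail) x 26 mm (its y, along the rail) x 32 mm high, pale label on top, 45 g nominal; origin at the centre of its underside, z up. Front of the row, nearest the end stop; it starts 45 to 105 mm short of the stop. Home: its centre at rail y +147 mm.
- relay2: power relay, a blue box 34 mm (its x, across the rail) x 26 mm (its y, along the rail) x 32 mm high, pale label on top, 45 g nominal; origin at the centre of its underside, z up. Second of the row.
- relay3: power relay, a blue box 34 mm (its x, across the rail) x 26 mm (its y, along the rail) x 32 mm high, pale label on top, 45 g nominal; origin at the centre of its underside, z up. Third of the row.
- relay4: power relay, a blue box 34 mm (its x, across the rail) x 26 mm (its y, along the rail) x 32 mm high, pale label on top, 45 g nominal; origin at the centre of its underside, z up. Fourth of the row.
- relay5: power relay, a blue box 34 mm (its x, across the rail) x 26 mm (its y, along the rail) x 32 mm high, pale label on top, 45 g nominal; origin at the centre of its underside, z up. Last of the row, the one to push: its free rear face looks to rail -y. Home: its centre at rail y +43 mm.
- flux: bystander: small amber bottle with white cap, 36 mm in diameter, 62 mm high, loose beside the rail; origin under its centre.
- tin: bystander: round flat steel tin, 54 mm in diameter, 22 mm high, loose beside the rail; origin under its centre.
- spare: bystander: orange spare relay, same size as the blue ones, loose on the bench beside the rail; origin under its centre.
Mind the look-alikes: they are no part of the job. What is shaped like the relay1 but green is not meant.

How it is judged:
By the outcome, as a careful person would: the job done as asked, in the order asked, and still so for the second after the job is handed in, with the robot touching nothing.
It also fails if it takes over 48 s, if anything falls off the work surface, if the arm or the gripper's body presses on something with over 40 N, if the wrist force passes 120 N, or if a joint passes its speed limit or range.

## Working session

There is one attempt and no reset: what is moved stays moved. The work goes in short steps, Python scripts to look and compute and a tool call to move; the robot and the scene stay as the last step left them, time stands still between calls to the robot, and variables do not carry over. Pictures are saved under pics/ and viewed, at most 10 in all, crops included, and the job is handed in when it is done.

Besides the shell and the picture viewer there is one more tool, called after ">>>" by a JSON object that holds its "name" and its "arguments". step_arm: Moves the arm, as the interface text tells. Shift numbers are shares of 0.2 m and turn numbers shares of 0.15 rad, none past 1 either way. Its arguments: {"type":"object","properties":{"increments":{"type":"array"},"squeeze":{"type":"number"}},"required":["increments"]}

```bash
mkdir -p pics; python3 - <<'E'
from rig import manip,cams,ticket
import cv2,numpy as np
for n in("top","side"):
    cv2.imwrite(f"pics/{n}0.png",cams.get_image(n)); c=cams.get_calibration(n); print(n,{k:(np.round(v,4).tolist()) for k,v in c.items()})
s=manip.get_state(); print(s["clock"],s["position"],s["ee_rot"],s["width"])
E
```

```text
top {'fx': 406.3104, 'fy': 406.3104, 'cx': 319.958, 'cy': 204.2603, 'extrinsics': [[0.0202, 0.9837, -0.1788, 0.4774], [-0.9998, 0.0205, -0.0003, 0.023], [0.0033, 0.1788, 0.9839, 0.7291], [0.0, 0.0, 0.0, 1.0]]}
side {'fx': 382.7165, 'fy': 382.7165, 'cx': 314.5539, 'cy': 200.8426, 'extrinsics': [[0.8373, 0.3827, -0.3906, 0.3267], [-0.5467, 0.5993, -0.5848, -0.3627], [0.0103, 0.7031, 0.711, 0.5219], [0.0, 0.0, 0.0, 1.0]]}
0.1 [0.21402279 0.53321287 0.25552972] [-2.73994424e-04  1.89749279e-01  9.81832225e-01 -7.86298422e-04] 0.08556023585630296
```

View pics/top0.png

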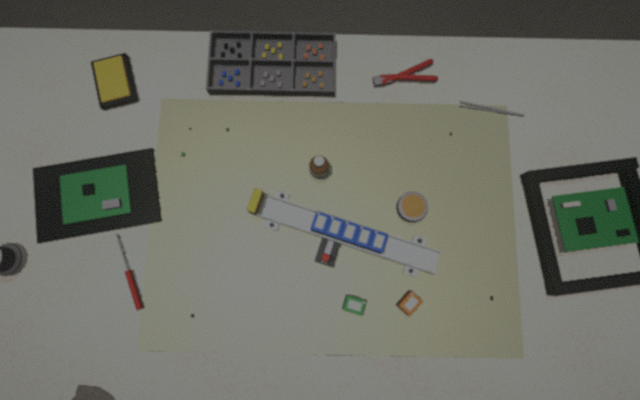

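View pics/side0.png

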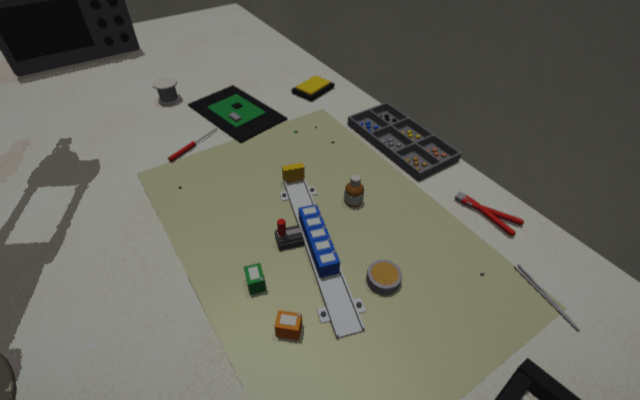

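The top view shows the yellow stop at (257,200), the blue row from (320,222) to (380,241), the open rail end at (437,262) and the knob near (326,257). Possible look-alikes are the green box at (354,304) and the orange spare at (410,302). The five blue boxes standing in the rail are the row I want. I'll check that in a close crop.

```bash
python3 - <<'E'
import cv2
a=cv2.imread("pics/top0.png")[170:320,240:450]; a=cv2.resize(a,None,fx=3.8,fy=3.8,interpolation=cv2.INTER_CUBIC); cv2.imwrite("pics/topc.png",cv2.convertScaleAbs(a,alpha=1.2))
a=cv2.imread("pics/side0.png")[155:345,240:420]; a=cv2.resize(a,None,fx=3.1,fy=3.1,interpolation=cv2.INTER_CUBIC); cv2.imwrite("pics/sidec.png",cv2.convertScaleAbs(a,alpha=1.2))
E
```

```text
(no output)
```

View pics/topc.png

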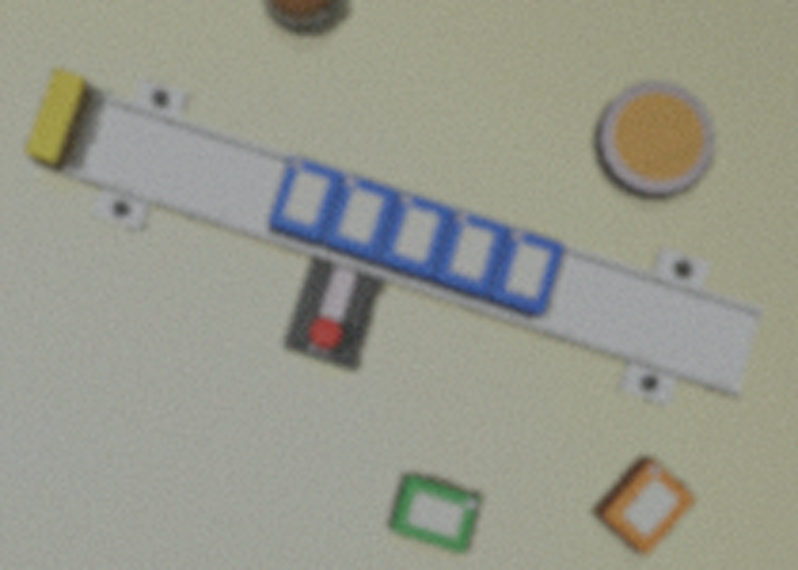

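View pics/sidec.png

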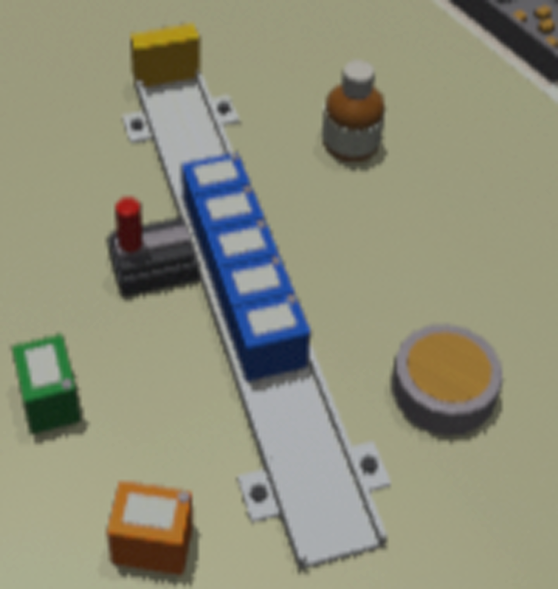

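The top crop shows five touching blue relays in the rail, with the row's rear top edge at (563,243)–(543,313), the knob top at (326,332) and the rail end at (758,312)–(738,395). The green box at (435,512) and the orange one at (647,503) stand off the rail. Next I fit the rail pose from both views.

```bash
cat > fit.py <<'E'
import numpy as np
from rig import cams
from scipy.optimize import least_squares
def proj(n,P):
    c=cams.get_calibration(n);E=np.array(c["extrinsics"]);p=np.linalg.inv(E)@np.r_[P,1]
    return np.array([c["fx"]*p[0]/-p[2]+c["cx"],c["fy"]*-p[1]/-p[2]+c["cy"]])
def ray(n,u,z):
    c=cams.get_calibration(n);E=np.array(c["extrinsics"]);d=E[:3,:3]@np.array([(u[0]-c["cx"])/c["fx"],-(u[1]-c["cy"])/c["fy"],-1]);o=E[:3,3]
    return o+d*(z-o[2])/d[2]
def rail(p,v):
    c,s=np.cos(p[2]),np.sin(p[2]); return np.array([p[0]+c*v[0]-s*v[1],p[1]+s*v[0]+c*v[1],v[2]])
E
python3 - <<'E'
from fit import *
T=lambda u,v:("top",((u+.5)/3.8-.5+240,(v+.5)/3.8-.5+170))
S=lambda u,v:("side",((u+.5)/3.1-.5+240,(v+.5)/3.1-.5+155))
M=1e-3
obs=[(T(758,312),(21,-170,12)),(T(738,395),(-21,-170,12)),(T(57,68),(21,175,40)),(T(85,77),(21,160,40)),(T(58,165),(-21,160,40)),(T(28,157),(-21,175,40)),
(T(326,332),('q',20,56)),(T(563,243),(17,'r',37)),(T(543,313),(-17,'r',37)),(T(272,228),(-17,'f',37)),
(S(302,567),(-21,-170,12)),(S(384,543),(21,-170,12)),(S(132,38),(-21,175,40)),(S(198,27),(21,175,40)),(S(135,51),(-21,160,40)),(S(200,41),(21,160,40)),
(S(127,204),('q',20,56)),(S(240,343),(-17,'r',37)),(S(307,330),(17,'r',37)),(S(182,165),(-17,'f',37)),(S(237,155),(17,'f',37))]
def f(p):
    o=[]
    for (n,u),v in obs:
        w=[-.056+p[4] if a=='q' else p[3] if a=='r' else p[3]+.13 if a=='f' else a*M for a in v]
        o.append(proj(n,rail(p,w))-u)
    return np.array(o).ravel()
r=least_squares(f,[.42,.0,-.33,-.05,0],x_scale=.01,loss='soft_l1')
print(r.x.round(4)); print(f(r.x).reshape(-1,2).round(1).tolist())
for nm,v in(("rear",(0,r.x[3],.02)),("knob",(r.x[4]-.056,.02,.056)),("stop",(0,.16,.0225)),("home rear",(0,.03,.02))): print(nm,rail(r.x,v).round(4))
for u,z,nm in((T(656,137),.022,"tin"),(T(647,503),.037,"spare"),(T(435,512),.037,"green"),(T(310,0),.05,"flux")): print(nm,ray(*u,z).round(3))
E
```

```text
[ 0.5578 -0.0244 -0.3018 -0.0682  0.001 ]
[[2.9, 0.0], [1.7, 1.2], [0.4, -0.0], [1.2, 0.3], [-0.0, -0.2], [-0.3, -0.8], [0.9, 0.4], [0.5, 0.6], [-0.0, 1.1], [-1.4, -0.7], [-1.3, -1.5], [0.5, -1.4], [-0.8, -1.3], [-1.2, -1.3], [-0.1, -0.6], [0.1, -1.1], [0.3, 0.7], [1.2, 1.0], [0.8, 0.3], [-0.8, -1.0], [0.1, -1.5]]
rear [ 0.5375 -0.0895  0.02  ]
knob [0.5112 0.0111 0.056 ]
stop [0.6053 0.1284 0.0225]
home rear [0.5667 0.0042 0.02  ]
tin [ 0.607 -0.14   0.022]
spare [ 0.441 -0.129  0.037]
green [ 0.436 -0.037  0.037]
flux [0.662 0.022 0.05 ]
```

Reprojection residuals are about 1 px. The rail origin is at (0.558,-0.024) with yaw -0.302, and the row's rear face is at rail y ≈ -68 mm. I'll move above a point behind the row with the fingers shut and turned 90°, so their flat sides do the pushing.

>>> {"name": "step_arm", "arguments": {"increments": [{"dp": [0.104, -0.221, 0], "yaw": -0.663, "grip": 0}, {"dp": [0.104, -0.221, 0], "yaw": -0.663, "grip": 0}, {"dp": [0.104, -0.221, 0], "yaw": -0.663, "grip": 0}, {"dp": [0.104, -0.221, 0], "yaw": -0.663, "grip": 0}, {"dp": [0.104, -0.221, 0], "yaw": -0.663, "grip": 0}], "squeeze": 20}}

```text
clock: 0.72
position: [0.3185, 0.3111, 0.256]
ee_rot: [0.0, 0.427, 0.904, -0.0]
contact_force: [0.4, -0.1, 0.8]
width: 0.0002
gripper_force: 0.0
```

>>> {"name": "step_arm", "arguments": {"increments": [{"dp": [0.104, -0.221, 0], "yaw": -0.663, "grip": 0}, {"dp": [0.104, -0.221, 0], "yaw": -0.663, "grip": 0}, {"dp": [0.104, -0.221, 0], "yaw": -0.663, "grip": 0}, {"dp": [0.104, -0.221, 0], "yaw": -0.663, "grip": 0}, {"dp": [0.104, -0.221, 0], "yaw": -0.663, "grip": 0}]}}

```text
clock: 1.35
position: [0.4225, 0.0901, 0.2561]
ee_rot: [-0.0, 0.636, 0.771, 0.0]
contact_force: [-0.3, 0.4, -0.9]
width: -0.0004
gripper_force: 0.0
```

>>> {"name": "step_arm", "arguments": {"increments": [{"dp": [0.104, -0.221, 0], "yaw": -0.663, "grip": 0}, {"dp": [0.104, -0.221, 0], "yaw": -0.663, "grip": 0}, {"dp": [0.104, -0.221, 0], "yaw": -0.663, "grip": 0}, {"dp": [0.104, -0.221, 0], "yaw": -0.663, "grip": 0}, {"dp": [0.104, -0.221, 0], "yaw": -0.663, "grip": 0}]}}

```text
clock: 1.98
position: [0.5265, -0.1308, 0.2559]
ee_rot: [-0.0, 0.807, 0.591, -0.0]
contact_force: [0.8, 0.4, 0.7]
width: -0.0001
gripper_force: 0.0
```

>>> {"name": "step_arm", "arguments": {"increments": [{"dp": [0, 0, -0.25], "yaw": 0, "grip": 0}, {"dp": [0, 0, -0.25], "yaw": 0, "grip": 0}, {"dp": [0, 0, -0.25], "yaw": 0, "grip": 0}, {"dp": [-0.005, 0, -0.22], "yaw": 0, "grip": 0}, {"dp": [0, 0, -0.08], "yaw": 0.02, "grip": 0}]}}

```text
clock: 2.6
position: [0.5228, -0.1285, 0.0431]
ee_rot: [-0.003, 0.805, 0.594, -0.002]
contact_force: [0.4, 0.2, 0.7]
width: 0.0
gripper_force: 0.0
```

```bash
python3 - <<'E'
from rig import manip,cams
import cv2
print(manip.get_state()["position"],manip.get_state()["contact_force"])
a=cams.get_image("top")[170:320,240:450]; b=cams.get_image("side")[155:345,240:420]
cv2.imwrite("pics/ab1.png",cv2.hconcat([cv2.resize(a,(440,314),interpolation=2),cv2.resize(b,(297,314),interpolation=2)]))
cv2.imwrite("pics/b1.png",cv2.resize(b,None,fx=3.1,fy=3.1,interpolation=2))
E
```

```text
[ 0.52284109 -0.12852615  0.04312747] [0.41698255 0.18397298 0.73112128]
```

View pics/b1.png

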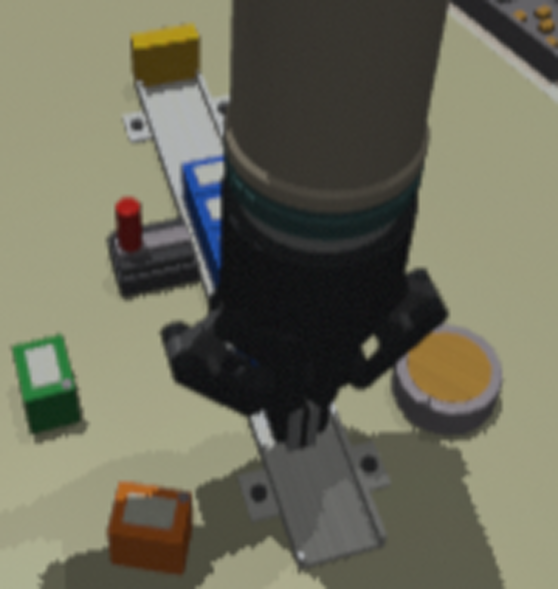

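The side view shows the shut fingers at about (303,430), behind the row and inside the rail. The gripper's elbow links spread sideways at (165,328)–(250,412) and (445,310). I'll check whether they clear the knob and the flux bottle.

```bash
python3 - <<'E'
from fit import *
p=[.5578,-.0244,-.3018]
E=np.array(cams.get_calibration("side")["extrinsics"]);c,s=np.cos(p[2]),np.sin(p[2]);yd=np.array([-s,c,0]);xd=np.array([c,s,0]);O=np.array([p[0],p[1],0])
for Y in(-.121,-.110):
  for u,v in((165,328),(178,375),(250,412),(268,412),(445,310),(360,388),(330,415),(288,447),(303,449)):
    a=ray("side",((u+.5)/3.1-.5+240,(v+.5)/3.1-.5+155),0.);o=E[:3,3];d=a-o
    t=(Y-(o-O)@yd)/(d@yd);P=o+t*d;print(Y,(u,v),"x",((P-O)@xd).round(4),"z",P[2].round(4))
E
```

```text
-0.121 (165, 328) x -0.0664 z 0.1406
-0.121 (178, 375) x -0.062 z 0.1062
-0.121 (250, 412) x -0.0301 z 0.0644
-0.121 (268, 412) x -0.0216 z 0.0607
-0.121 (445, 310) x 0.0567 z 0.1084
-0.121 (360, 388) x 0.022 z 0.0621
-0.121 (330, 415) x 0.0088 z 0.0451
-0.121 (288, 447) x -0.0106 z 0.0257
-0.121 (303, 449) x -0.0029 z 0.0204
-0.11 (165, 328) x -0.0643 z 0.1251
-0.11 (178, 375) x -0.0596 z 0.0893
-0.11 (250, 412) x -0.0264 z 0.0458
-0.11 (268, 412) x -0.0176 z 0.042
-0.11 (445, 310) x 0.0639 z 0.0916
-0.11 (360, 388) x 0.0277 z 0.0435
-0.11 (330, 415) x 0.0141 z 0.0258
-0.11 (288, 447) x -0.0062 z 0.0055
-0.11 (303, 449) x 0.0019 z -0.0
```

The links are about 30 mm above the knob height, so they clear. Now I approach and push slowly.

>>> {"name": "step_arm", "arguments": {"increments": [{"dp": [0.012, 0.0175, 0], "yaw": 0, "grip": 0}, {"dp": [0.011, 0.0185, 0], "yaw": 0, "grip": 0}, {"dp": [0.006, 0.0191, 0], "yaw": 0, "grip": 0}, {"dp": [0.006, 0.0191, 0], "yaw": 0, "grip": 0}, {"dp": [0.0045, 0.0143, 0], "yaw": 0, "grip": 0}]}}

```text
clock: 3.32
position: [0.5333, -0.1113, 0.0466]
ee_rot: [0.0, 0.805, 0.594, 0.0]
contact_force: [-0.2, 1.1, 0.4]
width: 0.0001
gripper_force: 0.0
```

>>> {"name": "step_arm", "arguments": {"increments": [{"dp": [0.003, 0.0096, 0], "yaw": 0, "grip": 0}, {"dp": [0.003, 0.0096, 0], "yaw": 0, "grip": 0}, {"dp": [0.003, 0.0096, 0], "yaw": 0, "grip": 0}, {"dp": [0.003, 0.0096, 0], "yaw": 0, "grip": 0}, {"dp": [0.003, 0.0096, 0], "yaw": 0, "grip": 0}]}}

```text
clock: 3.95
position: [0.5362, -0.102, 0.0463]
ee_rot: [0.0, 0.805, 0.594, 0.0]
contact_force: [0.6, 0.0, 0.2]
width: -0.0004
gripper_force: 0.0
```

>>> {"name": "step_arm", "arguments": {"increments": [{"dp": [0.003, 0.0096, 0], "yaw": 0, "grip": 0}, {"dp": [0.003, 0.0096, 0], "yaw": 0, "grip": 0}, {"dp": [0.003, 0.0096, 0], "yaw": 0, "grip": 0}, {"dp": [0.003, 0.0096, 0], "yaw": 0, "grip": 0}, {"dp": [0.003, 0.0096, 0], "yaw": 0, "grip": 0}]}}

```text
clock: 4.58
position: [0.5391, -0.0924, 0.0463]
ee_rot: [0.0, 0.805, 0.594, -0.0]
contact_force: [-0.6, -1.4, 0.2]
width: -0.0001
gripper_force: 0.9
```

```bash
python3 - <<'E'
from rig import manip,cams
import cv2
s=manip.get_state();print(s["clock"],s["position"],s["contact_force"])
a=cams.get_image("top")[170:320,240:450]; b=cams.get_image("side")[155:345,240:420]
cv2.imwrite("pics/ab2.png",cv2.vconcat([cv2.resize(a,(420,300),interpolation=2),cv2.resize(b[:128],(420,300),interpolation=2)]))
E
```

```text
4.575 [ 0.53914347 -0.09238192  0.04629305] [-0.61795757 -1.43330494  0.17262209]
```

View pics/ab2.png

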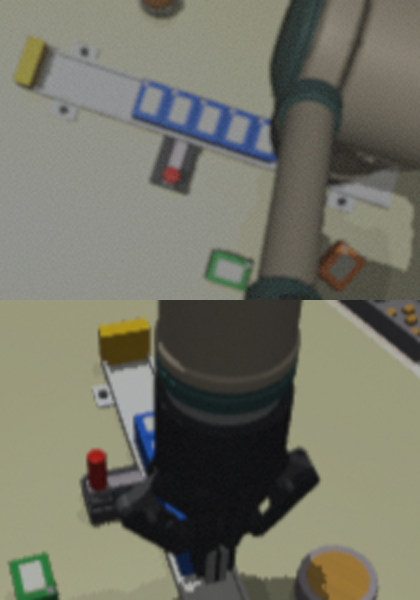

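There is contact (about 1.5 N) and the row has moved about 8 mm with no visible gaps. I keep pushing steadily.

>>> {"name": "step_arm", "arguments": {"increments": [{"dp": [0.0035, 0.012, 0], "yaw": 0, "grip": 0}, {"dp": [0.0045, 0.0143, 0], "yaw": 0, "grip": 0}, {"dp": [0.0045, 0.0143, 0], "yaw": 0, "grip": 0}, {"dp": [0.0045, 0.0143, 0], "yaw": 0, "grip": 0}, {"dp": [0.0045, 0.0143, 0], "yaw": 0, "grip": 0}]}}

```text
clock: 5.3
position: [0.5435, -0.0784, 0.0463]
ee_rot: [0.0, 0.805, 0.594, -0.0]
contact_force: [-0.9, -1.1, -1.2]
width: 0.0001
gripper_force: 0.9
```

>>> {"name": "step_arm", "arguments": {"increments": [{"dp": [0.0045, 0.0143, 0], "yaw": 0, "grip": 0}, {"dp": [0.0045, 0.0143, 0], "yaw": 0, "grip": 0}, {"dp": [0.0045, 0.0143, 0], "yaw": 0, "grip": 0}, {"dp": [0.0045, 0.0143, 0], "yaw": 0, "grip": 0}, {"dp": [0.0045, 0.0143, 0], "yaw": 0, "grip": 0}]}}

```text
clock: 5.92
position: [0.548, -0.0641, 0.0463]
ee_rot: [0.0, 0.805, 0.594, 0.0]
contact_force: [0.7, -2.1, -0.2]
width: 0.0
gripper_force: 0.9
```

>>> {"name": "step_arm", "arguments": {"increments": [{"dp": [0.0045, 0.0143, 0], "yaw": 0, "grip": 0}, {"dp": [0.0045, 0.0143, 0], "yaw": 0, "grip": 0}, {"dp": [0.0045, 0.0143, 0], "yaw": 0, "grip": 0}, {"dp": [0.0045, 0.0143, 0], "yaw": 0, "grip": 0}, {"dp": [0.0045, 0.0143, 0], "yaw": 0, "grip": 0}]}}

```text
clock: 6.55
position: [0.5525, -0.0498, 0.0463]
ee_rot: [0.0, 0.805, 0.594, 0.0]
contact_force: [-0.4, -1.0, -0.6]
width: 0.0005
gripper_force: 0.9
```

>>> {"name": "step_arm", "arguments": {"increments": [{"dp": [0.0045, 0.0143, 0], "yaw": 0, "grip": 0}, {"dp": [0.0045, 0.0143, 0], "yaw": 0, "grip": 0}, {"dp": [0.0045, 0.0143, 0], "yaw": 0, "grip": 0}, {"dp": [0.0045, 0.0143, 0], "yaw": 0, "grip": 0}, {"dp": [0.0045, 0.0143, 0], "yaw": 0, "grip": 0}]}}

```text
clock: 7.18
position: [0.557, -0.0355, 0.0463]
ee_rot: [0.0, 0.805, 0.594, 0.0]
contact_force: [0.3, -1.2, -0.9]
width: 0.0001
gripper_force: 0.9
```

>>> {"name": "step_arm", "arguments": {"increments": [{"dp": [0.0045, 0.0143, 0], "yaw": 0, "grip": 0}, {"dp": [0.0045, 0.0143, 0], "yaw": 0, "grip": 0}, {"dp": [0.0045, 0.0143, 0], "yaw": 0, "grip": 0}, {"dp": [0.0036, 0.0115, 0], "yaw": 0, "grip": 0}, {"dp": [0.003, 0.0095, 0], "yaw": 0, "grip": 0}]}}

```text
clock: 7.8
position: [0.561, -0.0228, 0.0463]
ee_rot: [0.0, 0.805, 0.594, 0.0]
contact_force: [-0.2, -2.1, -0.3]
width: 0.0002
gripper_force: 0.9
```

>>> {"name": "step_arm", "arguments": {"increments": [{"dp": [0.003, 0.0095, 0], "yaw": 0, "grip": 0}, {"dp": [0.003, 0.0095, 0], "yaw": 0, "grip": 0}, {"dp": [0.003, 0.0095, 0], "yaw": 0, "grip": 0}, {"dp": [0.003, 0.0095, 0], "yaw": 0, "grip": 0}, {"dp": [0.003, 0.0095, 0], "yaw": 0, "grip": 0}]}}

```text
clock: 8.43
position: [0.564, -0.0133, 0.0463]
ee_rot: [0.0, 0.805, 0.594, 0.0]
contact_force: [-0.1, -1.6, -0.5]
width: -0.0
gripper_force: 0.9
```

>>> {"name": "step_arm", "arguments": {"increments": [{"dp": [0.0015, 0.0048, 0], "yaw": 0, "grip": 0}, {"dp": [0.0015, 0.0048, 0], "yaw": 0, "grip": 0}, {"dp": [0.0015, 0.0048, 0], "yaw": 0, "grip": 0}, {"dp": [0.0015, 0.0048, 0], "yaw": 0, "grip": 0}]}}

```text
clock: 8.93
position: [0.5652, -0.0096, 0.0463]
ee_rot: [0.0, 0.805, 0.594, 0.0]
contact_force: [-0.8, -1.2, -0.6]
width: 0.0004
gripper_force: 0.9
```

```bash
python3 - <<'E'
from rig import manip,cams
import cv2
s=manip.get_state();print(s["clock"],s["position"],s["contact_force"],s["gripper_force"])
a=cams.get_image("top")[180:280,240:390]
cv2.imwrite("pics/a3.png",cv2.resize(a,None,fx=5.3,fy=5.3,interpolation=2))
E
```

```text
8.925 [ 0.56517681 -0.00956111  0.04631273] [-0.83241776 -1.15021348 -0.60162173] 0.8522893209010363
```

View pics/a3.png

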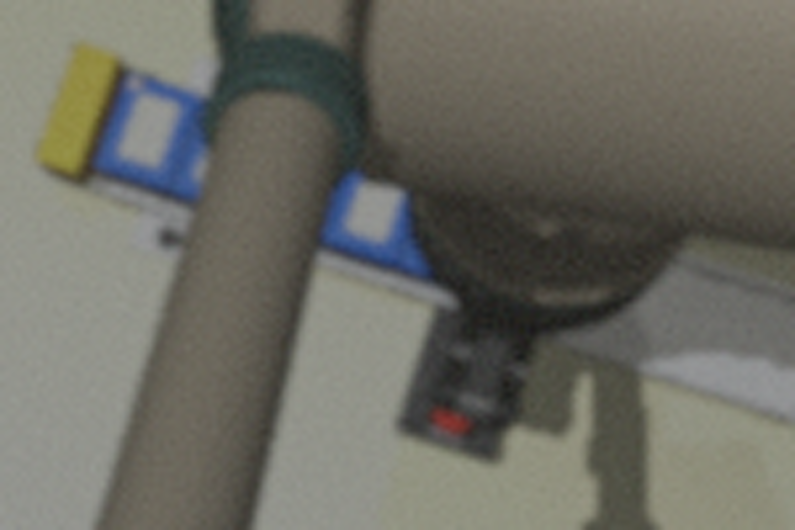

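The top view shows the front relay's edge near (110,110), almost against the yellow stop. I creep on until the force rises.

>>> {"name": "step_arm", "arguments": {"increments": [{"dp": [0.0015, 0.0048, 0], "yaw": 0, "grip": 0}, {"dp": [0.0015, 0.0048, 0], "yaw": 0, "grip": 0}]}}

```text
clock: 9.22
position: [0.5658, -0.0077, 0.0463]
ee_rot: [0.0, 0.805, 0.594, 0.0]
contact_force: [-0.7, -1.3, -0.8]
width: -0.0
gripper_force: 0.8
```

>>> {"name": "step_arm", "arguments": {"increments": [{"dp": [0.0015, 0.0048, 0], "yaw": 0, "grip": 0}]}}

```text
clock: 9.35
position: [0.5661, -0.0067, 0.0463]
ee_rot: [0.0, 0.805, 0.594, 0.0]
contact_force: [-1.3, -1.4, -0.1]
width: 0.0003
gripper_force: 0.8
```

>>> {"name": "step_arm", "arguments": {"increments": [{"dp": [0.0015, 0.0048, 0], "yaw": 0, "grip": 0}]}}

```text
clock: 9.48
position: [0.5664, -0.0057, 0.0463]
ee_rot: [0.0, 0.805, 0.594, 0.0]
contact_force: [-1.0, -1.7, -0.4]
width: -0.0001
gripper_force: 0.8
```

>>> {"name": "step_arm", "arguments": {"increments": [{"dp": [0.0007, 0.0024, 0], "yaw": 0, "grip": 0}]}}

```text
clock: 9.6
position: [0.5664, -0.0056, 0.0463]
ee_rot: [0.0, 0.805, 0.594, -0.0]
contact_force: [-1.7, -4.4, 0.7]
width: 0.0001
gripper_force: 2.1
```

>>> {"name": "step_arm", "arguments": {"increments": [{"dp": [0.0007, 0.0024, 0], "yaw": 0, "grip": 0}, {"dp": [0, 0, 0], "yaw": 0, "grip": 0}]}}

```text
clock: 9.85
position: [0.5664, -0.0056, 0.0464]
ee_rot: [0.0, 0.805, 0.594, -0.001]
contact_force: [-1.2, -4.9, -0.8]
width: 0.0
gripper_force: 2.6
```

The force rose and the position stopped, so the row is home. I back off, lift, and go round to the robot side of the knob.

>>> {"name": "step_arm", "arguments": {"increments": [{"dp": [-0.0074, -0.0239, 0], "yaw": 0, "grip": 0}, {"dp": [-0.0074, -0.0239, 0], "yaw": 0, "grip": 0}, {"dp": [-0.0074, -0.0239, 0], "yaw": 0, "grip": 0}, {"dp": [-0.0074, -0.0239, 0], "yaw": 0, "grip": 0}, {"dp": [-0.0074, -0.0239, 0], "yaw": 0, "grip": 0}]}}

```text
clock: 10.48
position: [0.5592, -0.029, 0.0463]
ee_rot: [0.0, 0.805, 0.594, 0.0]
contact_force: [-0.4, -0.7, 0.3]
width: -0.0001
gripper_force: 0.0
```

>>> {"name": "step_arm", "arguments": {"increments": [{"dp": [0, 0, 0.19], "yaw": 0, "grip": 0}, {"dp": [0, 0, 0.19], "yaw": 0, "grip": 0}, {"dp": [-0.143, 0.088, 0], "yaw": 0, "grip": 0}, {"dp": [-0.143, 0.088, 0], "yaw": 0, "grip": 0}, {"dp": [-0.143, 0.088, 0], "yaw": 0, "grip": 0}]}}

```text
clock: 11.1
position: [0.4725, 0.0244, 0.1225]
ee_rot: [0.0, 0.805, 0.593, 0.0]
contact_force: [-0.1, -0.4, -0.7]
width: -0.0004
gripper_force: 0.0
```

```bash
python3 - <<'E'
from rig import manip,cams
import cv2
s=manip.get_state();print(s["clock"],s["position"],s["contact_force"])
a=cams.get_image("top")[180:280,240:390];b=cams.get_image("side")[155:285,250:380]
cv2.imwrite("pics/a4.png",cv2.hconcat([cv2.resize(a,(450,300),interpolation=2),cv2.resize(b,(300,300),interpolation=2)]))
E
```

```text
11.1 [0.47252009 0.02440113 0.12246878] [-0.12986022 -0.41898497 -0.67106506]
```

View pics/a4.png

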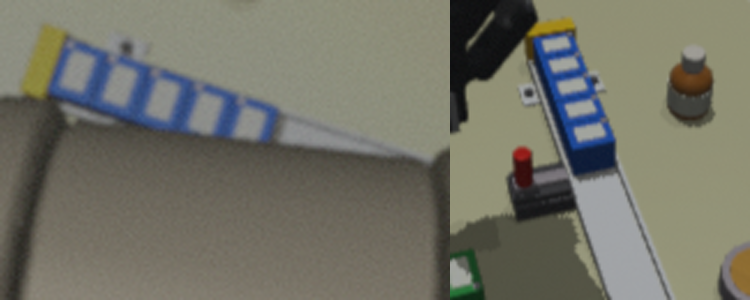

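All five relays are touching, against the stop, and the knob stands open at side-crop (522,165). I lower the fingers beside it.

>>> {"name": "step_arm", "arguments": {"increments": [{"dp": [0, 0, -0.15], "yaw": 0, "grip": 0}, {"dp": [0, 0, -0.12], "yaw": 0, "grip": 0}, {"dp": [0, 0, -0.04], "yaw": 0, "grip": 0}, {"dp": [0.038, -0.0119, 0], "yaw": 0, "grip": 0}, {"dp": [0.0287, -0.0089, 0], "yaw": 0, "grip": 0}]}}

```text
clock: 11.82
position: [0.4887, 0.0195, 0.0612]
ee_rot: [0.001, 0.805, 0.594, 0.001]
contact_force: [0.6, 0.8, -0.1]
width: -0.0
gripper_force: 0.0
```

>>> {"name": "step_arm", "arguments": {"increments": [{"dp": [0.0143, -0.0045, 0], "yaw": 0, "grip": 0}, {"dp": [0.0143, -0.0045, 0], "yaw": 0, "grip": 0}, {"dp": [0.0143, -0.0045, 0], "yaw": 0, "grip": 0}]}}

```text
clock: 12.2
position: [0.4949, 0.0174, 0.0605]
ee_rot: [-0.0, 0.805, 0.594, -0.0]
contact_force: [-1.7, 0.7, 1.4]
width: -0.0003
gripper_force: 0.8
```

>>> {"name": "step_arm", "arguments": {"increments": [{"dp": [0.0143, -0.0045, 0], "yaw": 0, "grip": 0}, {"dp": [0.0143, -0.0045, 0], "yaw": 0, "grip": 0}, {"dp": [0.0143, -0.0045, 0], "yaw": 0, "grip": 0}]}}

```text
clock: 12.58
position: [0.504, 0.0145, 0.0603]
ee_rot: [-0.0, 0.805, 0.594, -0.0]
contact_force: [-0.9, 0.8, 1.1]
width: 0.0002
gripper_force: 0.8
```

>>> {"name": "step_arm", "arguments": {"increments": [{"dp": [0.0143, -0.0045, 0], "yaw": 0, "grip": 0}, {"dp": [0.0143, -0.0045, 0], "yaw": 0, "grip": 0}, {"dp": [0.0143, -0.0045, 0], "yaw": 0, "grip": 0}, {"dp": [0.0143, -0.0045, 0], "yaw": 0, "grip": 0}, {"dp": [0.0143, -0.0045, 0], "yaw": 0, "grip": 0}]}}

```text
clock: 13.2
position: [0.5184, 0.01, 0.0603]
ee_rot: [-0.0, 0.805, 0.594, 0.0]
contact_force: [-1.1, 0.7, 1.9]
width: -0.0001
gripper_force: 0.8
```

>>> {"name": "step_arm", "arguments": {"increments": [{"dp": [0.0095, -0.003, 0], "yaw": 0, "grip": 0}, {"dp": [0.0048, -0.0015, 0], "yaw": 0, "grip": 0}]}}

```text
clock: 13.45
position: [0.5212, 0.0091, 0.0603]
ee_rot: [0.0, 0.805, 0.594, 0.0]
contact_force: [-1.0, 0.4, 2.2]
width: 0.0001
gripper_force: 0.8
```

>>> {"name": "step_arm", "arguments": {"increments": [{"dp": [0.0048, -0.0015, 0], "yaw": 0, "grip": 0}, {"dp": [0.0048, -0.0015, 0], "yaw": 0, "grip": 0}]}}

```text
clock: 13.7
position: [0.523, 0.0086, 0.0603]
ee_rot: [-0.0, 0.805, 0.594, -0.0]
contact_force: [-1.3, 1.4, 0.2]
width: -0.0002
gripper_force: 0.8
```

>>> {"name": "step_arm", "arguments": {"increments": [{"dp": [0.0048, -0.0015, 0], "yaw": 0, "grip": 0}]}}

```text
clock: 13.82
position: [0.524, 0.0082, 0.0603]
ee_rot: [0.0, 0.805, 0.594, 0.0]
contact_force: [-0.9, 1.1, 0.6]
width: 0.0004
gripper_force: 0.8
```

>>> {"name": "step_arm", "arguments": {"increments": [{"dp": [0.0048, -0.0015, 0], "yaw": 0, "grip": 0}, {"dp": [0.0048, -0.0015, 0], "yaw": 0, "grip": 0}]}}

```text
clock: 14.08
position: [0.5248, 0.008, 0.0602]
ee_rot: [-0.001, 0.805, 0.594, -0.001]
contact_force: [-4.7, 2.8, 3.9]
width: -0.0002
gripper_force: 2.7
```

>>> {"name": "step_arm", "arguments": {"increments": [{"dp": [0.0048, -0.0015, 0], "yaw": 0, "grip": 0}]}}

```text
clock: 14.2
position: [0.525, 0.0079, 0.0602]
ee_rot: [-0.002, 0.805, 0.593, -0.001]
contact_force: [-6.0, 4.1, 6.3]
width: -0.0
gripper_force: 3.6
```

>>> {"name": "step_arm", "arguments": {"increments": [{"dp": [0.0048, -0.0015, 0], "yaw": 0, "grip": 0}]}}

```text
clock: 14.32
position: [0.525, 0.0079, 0.0602]
ee_rot: [-0.002, 0.805, 0.593, -0.002]
contact_force: [-7.4, 4.7, 7.3]
width: 0.0002
gripper_force: 4.5
```

The force is rising with no further motion, so the bolt is at its hard stop. I back off, lift, and look.

>>> {"name": "step_arm", "arguments": {"increments": [{"dp": [-0.024, 0.0075, 0], "yaw": 0, "grip": 0}, {"dp": [-0.06, 0.019, 0], "yaw": 0, "grip": 0}, {"dp": [-0.08, 0.025, 0], "yaw": 0, "grip": 0}, {"dp": [-0.05, 0.1, 0.2], "yaw": 0, "grip": 0}, {"dp": [-0.1, 0.25, 0.2], "yaw": 0, "grip": 0}]}}

```text
clock: 14.95
position: [0.466, 0.0836, 0.1383]
ee_rot: [0.0, 0.806, 0.592, 0.0]
contact_force: [1.1, 0.1, 0.0]
width: -0.0002
gripper_force: 0.0
```

>>> {"name": "step_arm", "arguments": {"increments": [{"dp": [-0.1, 0.25, 0.1], "yaw": 0, "grip": 0}, {"dp": [-0.1, 0.25, 0], "yaw": 0, "grip": 0}, {"dp": [-0.1, 0.25, 0], "yaw": 0, "grip": 0}, {"dp": [-0.05, 0.25, 0], "yaw": 0, "grip": 0}, {"dp": [0, 0, 0], "yaw": 0, "grip": 0}]}}

```text
clock: 15.58
position: [0.3948, 0.2864, 0.1576]
ee_rot: [-0.0, 0.803, 0.596, 0.001]
contact_force: [-0.4, -0.5, -0.0]
width: 0.0001
gripper_force: 0.0
```

```bash
python3 - <<'E'
from fit import *
from rig import manip
import cv2
s=manip.get_state();print(s["clock"],s["position"],s["contact_force"])
p=[.5578,-.0244,-.3018]
for n in("top","side"): print(n,[proj(n,rail(p,(x,.02,.056))).round(1).tolist() for x in(-.056,-.022)])
a=cams.get_image("top")[170:320,240:450];b=cams.get_image("side")[155:285,250:380]
cv2.imwrite("pics/a5.png",cv2.hconcat([cv2.resize(a,(490,350),interpolation=2),cv2.resize(b,(300,350),interpolation=2)]))
E
```

```text
15.575 [0.39479871 0.28643712 0.15759737] [-0.35576906 -0.45996895 -0.03264636]
top [[326.1, 257.9], [332.5, 238.3]]
side [[280.3, 221.3], [300.6, 217.2]]
```

View pics/a5.png

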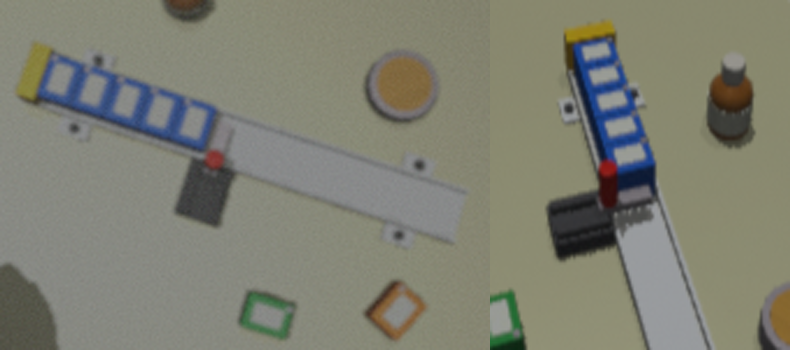

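The knob top is at (331.7,238.6) in the top view, against a predicted (332.5,238.3) for fully closed. The row is tight against the stop, the bolt is across behind the last relay, and the bystanders are in place.

```bash
python3 -c "
from rig import ticket
print(ticket.sign_off())"
```

```text
the job is handed in; nothing more can be done
None
```

The five relays are home against the yellow end stop with no gaps visible in the pictures, and the keeper bolt is fully across behind the last one. The bystanders were left untouched, and I handed the job in at about 16 s.

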